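Gauge the routed groove and mark the inlay strip that fits

ROBOT

A 6-joint arm with a two-finger parallel gripper is mounted at the origin on the work surface. World frame = base frame: x ahead of the robot, y to its left, z up, the work surface at z = 0. Lengths are in m, angles in rad, forces in N, time in s.
With the tool pointing down it reaches from about 0.325 to 1 m from the base axis. Payload 5.1 kg.
Tool frame: the origin (TCP) lies at the very end of the fingers, on their centre line; the grasp point (between the pads) lies 19 mm behind it; x points along the fingers, y is the direction in which the jaws open and shut, and the axes are right-handed (so a half turn about x gives the same grasp; the last joint's range is limited). The gripper opens to 85 mm and grips with 20 to 120 N. Pads are 22 mm wide; open, the fingers measure 114 mm over their backs; the gripper's body (76 mm by 85 mm) begins 54 mm behind the grasp point. The pads swing forward as they close: fully open they stand 13 mm farther back than shut.
Start: joints at [1.254, 0.124, 1.65, -0, 1.367, -0.083], TCP at [0.151, 0.632, 0.231] pointing down, gripper open.
Joint ranges: [-2.61, 2.61], [-1.02, 2.33], [0.03, 2.71], [-1.35, 4.49], [0.32, 2.68], [-2.91, 2.91]. Speed limits (rad/s): [2.57, 2.57, 3.14, 3.14, 3.14, 3.14].

INTERFACE

Orientations are given as a rotation vector (axis times angle).
In Python, from workcell import r, claw, get_image, ticket gives the robot as it stands. Calls block until the motion is done:
- r.move_to(position, orientation): joint-space move of the TCP to a pose.
- r.move_l(position, vel=0.15, orientation=None): straight line of the TCP; orientation=None keeps the orientation; vel is the mean speed in m/s.
- r.goto_joints(angles): joint-space move.
- claw.command_gripper(opening, force=None): opening from 0.0 (shut) to 1.0 (fully open); force is the grip in N (None keeps the last); returns when the fingers have stopped.
- r.hold(seconds).
- r.ik(position, orientation): joint angles nearest the present ones, or None.
- get_image(name): name is "scene" or "side" or "wrist"; returns a dict with "image" (400x640x3 uint8, red, green, blue), "range_z" (400x640 float32, m along the optical axis (not along the pixel's ray), 0 where there is no reading), "vfov" (degrees; the focal length in pixels is half the picture's height over the tangent of half this angle, whatever the lens; pixels are square), "cx", "cy" (the principal point, pixels), "world_from_camera" (4x4, takes a point from camera to world coordinates); the wrist camera has in their place "mount" (4x4, takes a point from camera to tool coordinates, whose origin is the TCP and whose axes are the tool frame's). Camera axes: x right, y down, z forward; pixel columns grow to the right and rows downward; lengths in m; the calibration is good to about 2 mm. A picture is of the moment at which its call begins: read the wrist's pose just before it.
A pose or a line that the arm cannot do raises r.MotionError and nothing moves.
- ticket.close_job(): hands the job in, once; it reports no verdict.
Readings, each from a call of its own:
- r.get_t(): time.
- r.get_joints(): joint angles.
- r.get_joint_vel(): joint speeds.
- r.get_tau(): joint torques, N m.
- r.get_position(): TCP position.
- r.get_orientation(): TCP orientation.
- r.get_ft_force(): force on the tool from outside, world axes, zero at the start.
- r.get_ft_torque(): the same for the moment, N m.
- r.get_grip_width(): opening from 0.0 (shut) to 1.0 (fully open).
Only numpy, scipy, OpenCV 4.12 (cv2) and the standard library are available. Lean on these libraries where they do the work, as an engineer would, in place of code of your own. Each camera call takes 0.05 s, during which the arm holds its last target. There are 200 camera calls.

TASK

Take the depth gauge from its stand and press its sprung probe into the groove of the black rail in the middle bay of the rack until the gauge's foot sits flat on the rail, holding it there with a steady push of about 13 N (10 to 16 N) for a good second to read the depth, and never push on a rail with more than 20 N. Then stand the gauge back upright on its stand and slide the cursor level with the sample strip whose thickness equals the groove's depth. Leave everything else where it is.

Things in the scene. Friction and masses are not known exactly. Their poses are not given: they have to be found in the camera images.
- gauge: Loose depth gauge, 0.18 kg: steel foot 24 (x) x 50 (y) x 10 mm, square aluminium stem 24 x 24 on its middle, from 10 to 66 above the foot's underside, then a 6 cap. Origin: centre of the foot's underside, z up. A round-ended pin, 5 diameter, sticks out below its middle. Starts upright on its stand. Grip the stem across its y faces; the foot's y goes across the groove.
- probe (a joint): Travel (m) of the gauge's pin up into the gauge: 0 = free, sticking out 22 mm below the foot; 0.020 at most. Sprung: 2 N to start, plus 0.4 N per mm. Foot flat and pin on the groove's bottom: depth = 22 mm minus this. A brass cross-pin on the stem's x faces shows it: 34 mm above the foot's underside when free, rising 1 to 1.
- rack: Fixed plywood rack 150 (x) x 226 (y), walls 34 high, with three bays side by side along y, 73.5 apart, each holding one rail whose groove runs along the rack's x. The rails stand 12 above the walls. Origin: centre of the underside.
- middle_bay (a point): Point in the middle bay of the rack, 46 above the table: where the top centre of the middle rail lies when unloaded.
- rail_p_top (a point): Top centre of one of three outwardly like black rails, 130 (x, along the groove) x 60 x 24 mm, level with the flats beside the groove; 46 above the table, unloaded. Groove 9 wide, central, full length; 6, 11 or 16 deep, each once: which, only measuring tells; rails lie in unknown order. On rubber pads: gives mm straight down when pressed (some far softer), springs back.
- rail_q_top (a point): Top centre of one of three outwardly like black rails, 130 (x, along the groove) x 60 x 24 mm, level with the flats beside the groove; 46 above the table, unloaded. Groove 9 wide, central, full length; 6, 11 or 16 deep, each once: which, only measuring tells; rails lie in unknown order. On rubber pads: gives mm straight down when pressed (some far softer), springs back.
- rail_r_top (a point): Top centre of one of three outwardly like black rails, 130 (x, along the groove) x 60 x 24 mm, level with the flats beside the groove; 46 above the table, unloaded. Groove 9 wide, central, full length; 6, 11 or 16 deep, each once: which, only measuring tells; rails lie in unknown order. On rubber pads: gives mm straight down when pressed (some far softer), springs back.
- stand: Fixed dark wooden gauge stand 60 (x) x 68 (y) x 36 tall: two uprights with a 32 wide gap between them (open along x); the gauge's foot lies across both, its y along the stand's y, its pin hanging in the gap. Origin: centre of the underside.
- stand_top (a point): Centre of the stand's top, 36 above the table, where the origin of the gauge rests.
- board: Fixed plywood board 190 (x) x 90 (y) x 12 mm, on one side of the rack (stand on the other). Glued on in a row along x: wooden sample strips 18 (x) x 34 (y), 6, 11 and 16 thick, at board x = -25, 15, 55, y = 24, the thinnest nearest the cursor's starting end. The cursor slides along x at y = -20. Origin: centre of the underside.
- cursor (a joint): Position (m) of the sliding cursor along the board's x from its end stop, 0 to 0.150; starts near 0. It stays where it is left (drag about 1.5 N). Its pointer stands level with the middle of the 6 mm strip at 0.045, of the 11 mm strip at 0.085, of the 16 mm strip at 0.125.
- cursor_grip (a point): Point to take the cursor: in its black fin, 24 (x) x 14 (y), which reaches from 34 to 73 above the table; this point is 15 below the fin's top, 58 above the table. It can be pinched across y or pushed.
- glue: Bystander, to be left alone: yellow glue bottle with a red cap, 110 tall.
- nozzle: Bystander, to be left alone: small white bottle, 100 tall.
- tape: Bystander, to be left alone: roll of tape, 90 across.
- sander: Bystander, to be left alone: cork sanding block 80 x 50 x 30.
- screwdriver: Bystander, to be left alone: screwdriver.
- spanner: Bystander, to be left alone: spanner.
- felt_disc: Bystander, to be left alone: white felt polishing disc, 150 across.
- pin_cup: Bystander, to be left alone: small steel cup, 60 tall.
- rail_p: The rail of point rail_p_top as a whole: its origin is the centre of its underside, 24 below that point.
- rail_q: The rail of point rail_q_top as a whole: its origin is the centre of its underside, 24 below that point.
- rail_r: The rail of point rail_r_top as a whole: its origin is the centre of its underside, 24 below that point.
There are look-alikes about, which are no part of the job. What is shaped like the stand but blue or pink is not meant.

How it is judged:
By the outcome, as a careful person would: the job done as asked, in the order asked, and still so for the second after the job is handed in, with the robot touching nothing.
It also fails if it takes over 61 s, if anything falls off the work surface, if the arm or the gripper's body presses on something with over 40 N, if the wrist force passes 120 N, or if a joint passes its speed limit or range.

## Working session

There is one attempt and no reset: what is moved stays moved. The work goes in short steps, each a Python script; the robot and the scene stay as the last script left them, time stands still between calls to the robot, and variables do not carry over. Pictures are saved under pics/ and viewed, about 8 in all and at most 12, crops included, and the job is handed in when it is done.

```bash
ls; mkdir -p pics; cat > h.py <<'E'
import numpy as np, cv2, pickle
def save(n,im): cv2.imwrite(f"pics/{n}.png",cv2.cvtColor(im,cv2.COLOR_RGB2BGR))
def foc(d): return 200/np.tan(np.radians(d["vfov"])/2)
def cloud(d,T=None):
    T=d["world_from_camera"] if T is None else T
    f=foc(d);v,u=np.mgrid[0:400,0:640];z=d["range_z"].astype(float)
    P=np.stack([(u-d["cx"])/f*z,(v-d["cy"])/f*z,z],-1)
    return P@T[:3,:3].T+T[:3,3]
def ray(d,u,v,zp,T=None):
    T=d["world_from_camera"] if T is None else T
    f=foc(d);q=T[:3,:3]@np.array([(u-d["cx"])/f,(v-d["cy"])/f,1]);o=T[:3,3]
    return o+q*(zp-o[2])/q[2]
E
python3 - <<'E'
from workcell import r,claw,get_image
from h import *
from scipy.spatial.transform import Rotation as R
print(r.get_t(),r.get_position(),r.get_orientation(),r.get_grip_width(),r.get_ft_force())
D={}
for n in("scene","side","wrist"):
    D[n]=get_image(n);save(n,D[n]["image"]);print(n,D[n]["vfov"],D[n].get("world_from_camera",D[n].get("mount")))
T=np.eye(4);T[:3,:3]=R.from_rotvec(r.get_orientation()).as_matrix();T[:3,3]=r.get_position();D["Tw"]=T
pickle.dump(D,open("d.pkl","wb"))
E
```

```text
pics
0.0 [0.15042867 0.63174085 0.23006926] [ 0.18199444  1.5633948  -0.18511867] 0.9980902827617212 [ 0.442523   -0.04623334  0.04836552]
scene 51.41001642572891 [[-0.33203086  0.61293797 -0.71698156  1.34714426]
 [ 0.94310207  0.22999545 -0.24012618  0.29423337]
 [ 0.01772004 -0.75591609 -0.65442866  0.81477214]
 [ 0.          0.          0.          1.        ]]
side 55.75778149379327 [[ 0.87439667 -0.31954346  0.36513346  0.11843849]
 [-0.48510621 -0.59141842  0.64412438 -0.74749059]
 [ 0.01012092 -0.74034872 -0.67214682  0.8557624 ]
 [ 0.          0.          0.          1.        ]]
wrist 67.33845628637712 [[ 9.85538008e-04 -3.19819567e-01  9.47477954e-01 -1.42696850e-01]
 [ 9.99999216e-01 -4.16751135e-04 -1.18084268e-03 -3.99352195e-05]
 [ 7.72519106e-04  9.47478375e-01  3.19818905e-01 -8.25877761e-02]
 [ 0.00000000e+00  0.00000000e+00  0.00000000e+00  1.00000000e+00]]
```

View pics/scene.png

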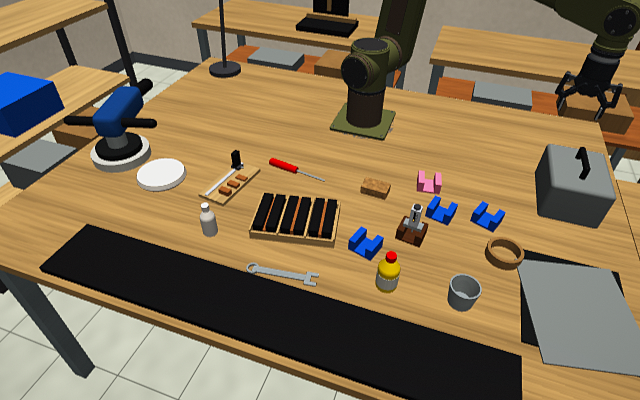

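View pics/side.png

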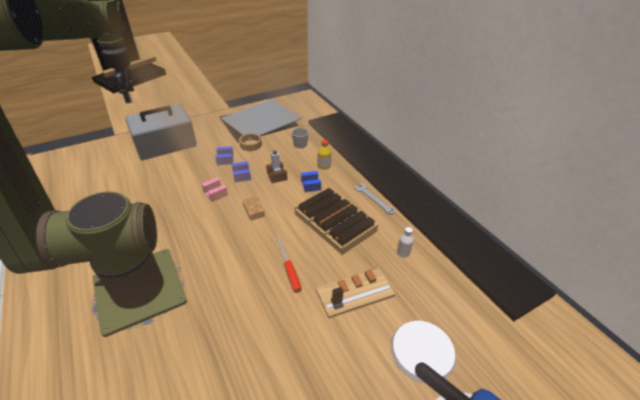

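The gauge is on the dark brown stand, scene (412,225) and side (276,170). Things that could be taken for the stand are the blue ones at scene (366,243), (442,210), (488,215) and the pink one at (429,182). The rack is at (295,217), the board at (232,182) and the cursor fin at (236,158). Next I compute coarse positions and take close-up crops.

```bash
python3 - <<'E'
from h import *
D=pickle.load(open("d.pkl","rb"))
s=D["scene"];C=cloud(s);S=cloud(D["side"])
for n,(u,v) in dict(cap=(417,206),rack=(295,217),fin=(236,158),red=(391,257),nozzle=(206,206),sander=(376,186),blue=(366,238),strip=(232,183)).items(): print(n,C[v,u].round(3))
for n,(u,v) in dict(cap=(276,152),rack=(336,218),fin=(337,296)).items(): print('side',n,S[v,u].round(3))
# rectified top points: dark pts in height band near rack
for nm,P,im in(("scene",C,s["image"]),("side",S,D["side"]["image"])):
    m=(P[...,2]>.041)&(P[...,2]<.05)&(im.max(-1)<60)&(np.hypot(*(P[...,:2]-C[217,295,:2]).transpose(2,0,1))<.15)
    q=P[m][:,:2].astype(np.float32);print(nm,len(q),cv2.minAreaRect(q))
a=cv2.resize(s["image"][125:285,190:480],None,fx=2.7,fy=2.7,interpolation=cv2.INTER_CUBIC);save("c1",a)
E
```

```text
cap [0.526 0.276 0.107]
rack [ 0.608 -0.027  0.04 ]
fin [ 0.444 -0.289  0.057]
red [0.718 0.25  0.109]
nozzle [ 0.706 -0.228  0.099]
sander [0.393 0.145 0.032]
blue [0.584 0.167 0.006]
strip [ 0.522 -0.265  0.023]
side cap [0.533 0.27  0.105]
side rack [ 0.581 -0.057  0.044]
side fin [ 0.433 -0.304  0.054]
scene 1988 ((0.5939033031463623, -0.03041081875562668), (0.1356266885995865, 0.2094636708498001), 12.61495304107666)
side 154 ((0.5770889520645142, -0.04557161033153534), (0.1014743372797966, 0.20718026161193848), 1.4995609521865845)
```

View pics/c1.png

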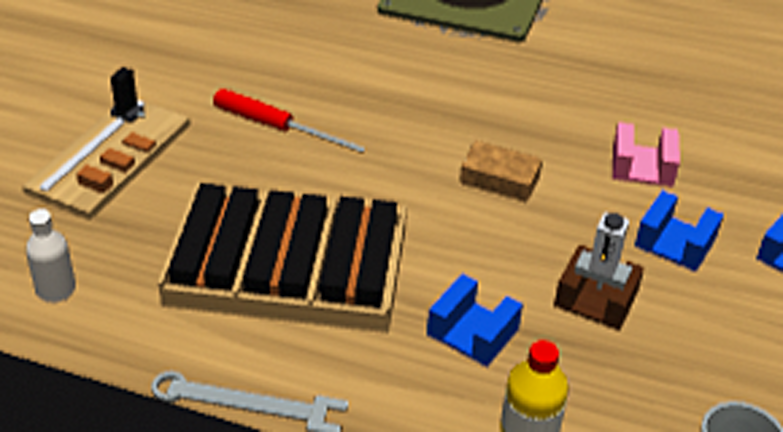

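The crop confirms my choice: the gauge stands on the dark brown stand (crop 600,285), the blue and pink ones are decoys. The rack has three rails and the middle one is at crop (285,245). The rack is turned about 12°. Next are wrist views from above the gauge, rack and board.

```bash
cat >> h.py <<'E'
from scipy.spatial.transform import Rotation as R
def ori(th):
    c,s=np.cos(th),np.sin(th)
    return R.from_matrix(np.array([[0,-s,c],[0,c,s],[-1,0,0]])).as_rotvec()
def pose(r):
    T=np.eye(4);T[:3,:3]=R.from_rotvec(r.get_orientation()).as_matrix();T[:3,3]=r.get_position();return T
E
python3 - <<'E'
from workcell import r,claw,get_image
from h import *
D={}
th=.2;z=np.array([np.cos(th),np.sin(th),0])
for n,p in (("g",(.53,.273,.25)),("k",(.594,-.03,.25)),("b",(.48,-.28,.25))):
    r.move_to(list(np.array(p)+.06*z),list(ori(th)));r.hold(.15)
    T=pose(r);d=get_image("wrist");d["T"]=T@d["mount"];D[n]=d;print(n,r.get_t(),r.get_joints().round(2) if hasattr(r.get_joints(),'round') else r.get_joints())
pickle.dump(D,open("w.pkl","wb"))
save("w",np.hstack([cv2.resize(D[n]["image"],(400,250)) for n in "gk"]))
save("w3",np.vstack([np.hstack([cv2.resize(D[n]["image"],(400,250),interpolation=cv2.INTER_AREA) for n in "gk"]),np.hstack([cv2.resize(D["b"]["image"],(400,250),interpolation=cv2.INTER_AREA),np.zeros((250,400,3),np.uint8)])]))
E
```

```text
g 2.3667 [ 0.37  0.12  1.62  0.    1.4  -1.4 ]
k 3.75 [-0.11  0.12  1.62  0.    1.4  -1.88]
b 5.0167 [-0.55  0.01  1.74  0.    1.39 -2.32]
```

View pics/w3.png

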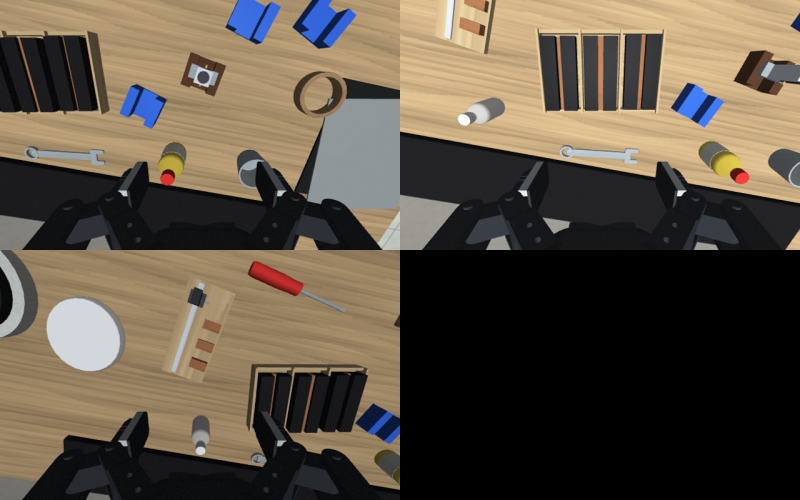

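The wrist views show the gauge on the brown stand at g(203,75), half scale. The rack's middle rail is at k(600,72), the cursor fin at b(197,297), and the strips run along b(213,325) to (198,366). Next I fit rectangles in height bands.

```bash
python3 - <<'E'
from h import *
W=pickle.load(open("w.pkl","rb"))
def rect(n,c,rad,z0,z1,f,lab):
    d=W[n];P=cloud(d,d["T"]);im=d["image"].astype(int)
    m=(P[...,2]>z0)&(P[...,2]<z1)&(np.hypot(P[...,0]-c[0],P[...,1]-c[1])<rad)&f(im)
    k,l,st,_=cv2.connectedComponentsWithStats(m.astype(np.uint8))
    if k<2: print(lab,"none");return
    m=l==1+st[1:,4].argmax()
    q=P[m];(x,y),s,a=cv2.minAreaRect(q[:,:2].astype(np.float32))
    print(lab,m.sum(),"ctr",np.round((x,y),4),"size",np.round(s,4),"ang",round(a,1),"z",np.median(q[:,2]).round(4))
    return np.array([x,y])
dark=lambda i:i.max(-1)<75
grey=lambda i:(np.ptp(i,axis=-1)<25)&(i.max(-1)>60)
any_=lambda i:i.max(-1)>=0
g=rect("g",(.53,.273),.06,.09,.125,any_,"cap")
rect("g",g,.05,.038,.052,grey,"foot")
rect("g",g,.07,.028,.052,any_,"stand+foot")
rect("k",(.594,-.03),.16,.025,.055,any_,"rack")
rect("k",(.594,-.03),.16,.040,.055,dark,"raildark biggest")
red=lambda i:(i[...,0]>90)&(i[...,0]>1.4*i[...,1])&(i[...,2]<i[...,1])
d=W["k"];P=cloud(d,d["T"]);im=d["image"].astype(int)
m=(P[...,2]>.015)&(P[...,2]<.044)&(np.hypot(P[...,0]-.594,P[...,1]+.03)<.15)&(im[...,0]>1.8*im[...,2])&(im[...,0]>90)
k,l,st,_=cv2.connectedComponentsWithStats(m.astype(np.uint8))
for i in range(1,k):
    if st[i,4]>150:
        q=P[l==i];print("redline",st[i],np.round(q.mean(0),4),cv2.minAreaRect(q[:,:2].astype(np.float32)))
m=(P[...,2]>.040)&(P[...,2]<.055)&(im.max(-1)<75)&(np.hypot(P[...,0]-.594,P[...,1]+.03)<.16)
k,l,st,_=cv2.connectedComponentsWithStats(m.astype(np.uint8))
for i in range(1,k):
    if st[i,4]>150:
        q=P[l==i];print("dark",st[i],np.round(np.median(q,0),4),cv2.minAreaRect(q[:,:2].astype(np.float32)))
f=rect("b",(.44,-.29),.08,.06,.09,any_,"fin")
rect("b",(.48,-.28),.13,.006,.018,any_,"board")
for z0,z1 in((.016,.021),(.0205,.0255),(.0255,.032)): rect("b",(.49,-.27),.1,z0,z1,lambda i:i[...,0]>1.8*i[...,2],"strip")
E
```

```text
cap 687 ctr [0.5283 0.2754] size [0.0239 0.0254] ang 82.0 z 0.103
foot 253 ctr [0.5259 0.2567] size [0.0124 0.0243] ang 81.5 z 0.0462
stand+foot 934 ctr [0.526  0.2521] size [0.0214 0.0601] ang 81.2 z 0.0365
rack 24041 ctr [ 0.5929 -0.0317] size [0.1503 0.2267] ang 11.3 z 0.0458
raildark biggest 2880 ctr [0.5747 0.0572] size [0.1294 0.0262] ang 11.3 z 0.0461
redline [380  56  13 118 690] [0.5744 0.0407 0.0352] ((0.5777848958969116, 0.041473135352134705), (0.1297401785850525, 0.0070651136338710785), 11.371199607849121)
redline [250  59  13 115 624] [ 0.6066 -0.106   0.0306] ((0.6095797419548035, -0.10509538650512695), (0.12858650088310242, 0.006125705782324076), 11.365427017211914)
redline [317  58   8 118 910] [ 0.5905 -0.0324  0.0402] ((0.59479159116745, -0.03177183121442795), (0.12872256338596344, 0.008111749775707722), 11.58462142944336)
dark [ 358   55   28  120 2685] [0.5754 0.0217 0.0461] ((0.5809902548789978, 0.02282341942191124), (0.12877371907234192, 0.024584023281931877), 11.331781387329102)
dark [ 386   55   34  121 2880] [0.5682 0.0558 0.0461] ((0.574731171131134, 0.05723
[... 400 characters left out ...]
37776184082)
dark [ 256   58   29  119 2771] [ 0.6002 -0.0865  0.0463] ((0.6060518622398376, -0.08601021766662598), (0.1278669536113739, 0.025716489180922508), 11.424808502197266)
dark [ 325   58   24  119 2524] [ 0.586  -0.0156  0.0462] ((0.591597318649292, -0.014872584491968155), (0.12772461771965027, 0.024007117375731468), 11.35803508758545)
fin 391 ctr [ 0.4375 -0.2973] size [0.0141 0.024 ] ang 81.7 z 0.0731
board 9509 ctr [ 0.5023 -0.2866] size [0.0904 0.1903] ang 81.5 z 0.0123
strip 420 ctr [ 0.4809 -0.2595] size [0.0334 0.0179] ang 81.5 z 0.0182
strip 396 ctr [ 0.5203 -0.2655] size [0.0332 0.0182] ang 81.1 z 0.0232
strip 378 ctr [ 0.5598 -0.2713] size [0.0332 0.0183] ang 81.0 z 0.0281
```

Everything agrees: the foot and cap both put the gauge at (0.5285, 0.2753), yaw −8.5°. The middle rail is at (0.594, −0.0318), yaw 11.4°, and the board yaw is −8.5°. Going for the gauge.

```bash
python3 - <<'E'
from workcell import r,claw,get_image
from h import *
g=[.5285,.2753];tg=-.148;m=[.594,-.0318];tm=.198
P=lambda:(np.round(r.get_position(),4),np.round(r.get_ft_force(),2),round(r.get_t(),2))
r.move_to(g+[.17],list(ori(tg)))
r.move_l(g+[.059],vel=.12);print(P())
claw.command_gripper(0.0,80);print("w",r.get_grip_width(),P())
r.move_l(g+[.070],vel=.05);r.hold(.1);print(P())
r.move_l(g+[.15],vel=.15);print("w",r.get_grip_width(),P())
r.move_to(m+[.15],list(ori(tm)))
r.move_l(m+[.099],vel=.12);r.hold(.3);print("w",r.get_grip_width(),P())
D={n:get_image(n) for n in("scene","side")};pickle.dump(D,open("h.pkl","wb"))
for n in D:
    C=cloud(D[n]);
    # project expected foot point for crop
    d=D[n];q=np.linalg.inv(d["world_from_camera"])@np.array([m[0],m[1],.08,1]);f=foc(d)
    u,v=int(q[0]/q[2]*f+d["cx"]),int(q[1]/q[2]*f+d["cy"]);print(n,u,v)
    c=d["image"][max(v-45,0):v+45,u-60:u+60];globals()[n]=cv2.resize(c,(396,297),interpolation=cv2.INTER_CUBIC)
save("hov",np.hstack([scene,side]))
E
```

```text
(array([0.5293, 0.2756, 0.0601]), array([0.32, 0.29, 0.55]), 8.07)
w 0.27146660971427644 (array([0.5288, 0.2755, 0.0595]), array([0.78, 0.96, 2.19]), 8.67)
(array([0.5282, 0.2752, 0.0697]), array([ 0.79,  0.25, -1.76]), 9.13)
w 0.2706071351340966 (array([0.5279, 0.275 , 0.1491]), array([-0.29, -0.78, -2.92]), 9.82)
w 0.2762258257086416 (array([ 0.5946, -0.0319,  0.1   ]), array([ 0.05,  0.47, -1.97]), 11.89)
scene 294 202
side 335 203
```

View pics/hov.png

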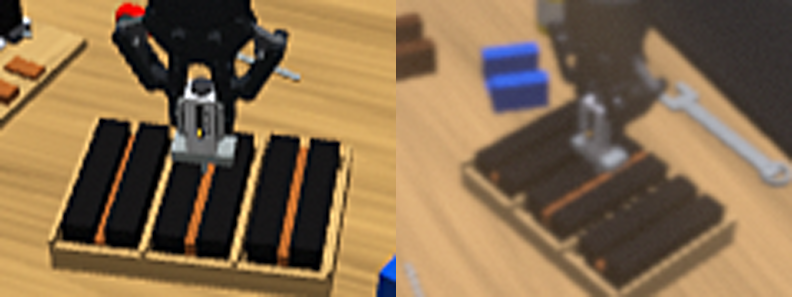

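The gauge is gripped upright and its pin (left panel 205,167) lines up with the middle groove. Now a guarded stepwise descent.

```bash
cat >> h.py <<'E'
def fz(r,n=6):
    a=[]
    for _ in range(n): a.append(r.get_ft_force()[2]); r.hold(.02)
    return float(np.mean(a))
E
python3 - <<'E'
from workcell import r,claw,get_image
from h import *
m=[.594,-.0318]
b=fz(r,12);print("base",b)
z=.099;log=[]
while True:
    F=log[-1][2] if log else 0
    step=.003 if z>.0945 else .0015 if F<6 else .0007 if F<8.0 else .0004
    if F>10.5: step=.0003
    z-=step
    r.move_l(m+[z],vel=.03);f=fz(r,4)-b;log.append((round(z,4),round(float(r.get_position()[2]),4),round(f,2)))
    if f>11.8 or z<.050 or (f>1.5 and z>.0882): break
for l in log: print(*l)
print(r.get_t(),r.get_grip_width())
E
```

```text
base -2.1109239914748867
0.096 0.0957 -0.29
0.093 0.0928 -0.05
0.0915 0.0915 0.2
0.09 0.0899 -0.08
0.0885 0.0884 -0.01
0.087 0.0869 0.18
0.0855 0.0855 0.14
0.084 0.0843 1.32
0.0825 0.0828 2.69
0.081 0.0812 3.35
0.0795 0.0796 3.61
0.078 0.0782 3.8
0.0765 0.0766 4.48
0.075 0.0751 5.23
0.0735 0.0736 5.15
0.072 0.0721 5.53
0.0705 0.0706 6.28
0.0698 0.0699 6.88
0.0691 0.0692 7.01
0.0684 0.0685 6.77
0.0677 0.0678 7.3
0.067 0.0672 7.59
0.0663 0.0665 8.28
0.0659 0.0662 8.05
0.0655 0.0657 8.14
0.0651 0.0654 7.85
0.0644 0.0649 8.63
0.064 0.0646 9.34
0.0636 0.0643 9.78
0.0632 0.064 10.33
0.0628 0.0637 11.08
0.0625 0.0635 11.38
0.0622 0.0632 11.18
0.0619 0.063 12.09
22.9583 0.2716829507514714
```

```bash
python3 - <<'E'
from workcell import r,claw,get_image
from h import *
m=[.594,-.0318]; b=-2.05
r.move_l(m+[.0616],vel=.02)
f=[]
for i in range(4): f.append(round(fz(r,15)-b,2))
print(f,r.get_position(),r.get_ft_torque(),r.get_t())
D={n:get_image(n) for n in("scene","side")};pickle.dump(D,open("p.pkl","wb"))
d=D["scene"];im=d["image"][150:235,250:340];save("press",cv2.resize(im,(720,596),interpolation=cv2.INTER_CUBIC))
print(round(fz(r,15)-b,2),r.get_t())
E
```

```text
[12.34, 12.17, 12.39, 12.53] [ 0.59423607 -0.03182384  0.06280987] [ 0.02870757  0.13757301 -0.01373857] 24.2083
12.46 24.5583
```

View pics/press.png

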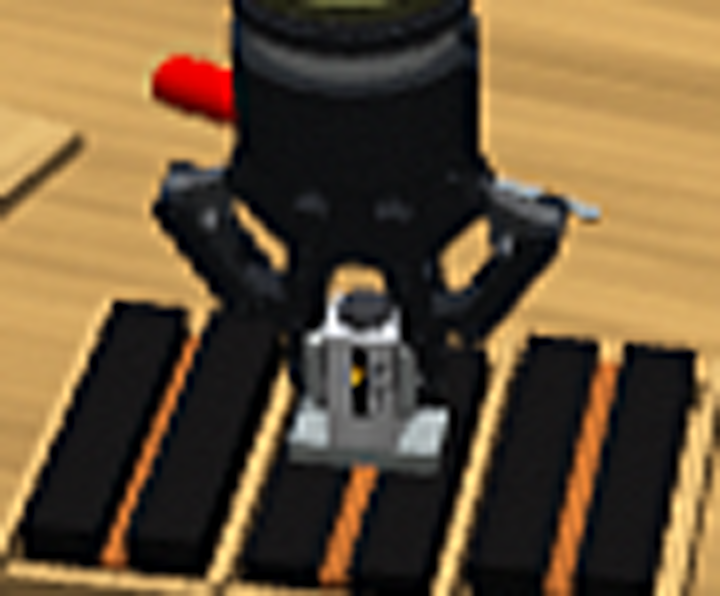

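```bash
python3 - <<'E'
from workcell import r,claw,get_image
from h import *
d=pickle.load(open("p.pkl","rb"))["scene"];im=d["image"].astype(int)
def yel(d,lo):
    i=d["image"].astype(int);m=np.zeros((400,640),bool);m[170:225,270:320]=1
    m&=(i[...,0]>110)&(i[...,1]>.6*i[...,0])&(i[...,2]<.45*i[...,0])
    v,u=np.nonzero(m);m2=(abs(u-295)<6)&(v<215);return u[m2],v[m2]
def proj(d,p):
    q=np.linalg.inv(d["world_from_camera"])@np.append(p,1);f=foc(d);return np.round([q[0]/q[2]*f+d["cx"],q[1]/q[2]*f+d["cy"]],1)
c,s=np.cos(.198),np.sin(.198)
for nm,zf,h in(("h.pkl",.0765,(34,)),("p.pkl",.0393,(40,45,50))):
    D=pickle.load(open(nm,"rb"))["scene"];print(nm,*map(list,yel(D,0)))
    for k in h: print(k,proj(D,[.5943+.012*c,-.0318+.012*s,zf+k/1000]))
E
```

```text
h.pkl [np.int64(293), np.int64(295), np.int64(296), np.int64(293), np.int64(294), np.int64(296), np.int64(291), np.int64(292), np.int64(297), np.int64(294), np.int64(294), np.int64(294), np.int64(296)] [np.int64(176), np.int64(177), np.int64(177), np.int64(178), np.int64(178), np.int64(178), np.int64(179), np.int64(179), np.int64(179), np.int64(196), np.int64(197), np.int64(198), np.int64(209)]
34 [293.6 196.6]
p.pkl [np.int64(295), np.int64(296), np.int64(296), np.int64(297), np.int64(292), np.int64(293), np.int64(297), np.int64(293), np.int64(294), np.int64(294)] [np.int64(188), np.int64(188), np.int64(189), np.int64(189), np.int64(190), np.int64(190), np.int64(190), np.int64(191), np.int64(203), np.int64(204)]
40 [293.9 205.5]
45 [293.9 204.1]
50 [293.8 202.7]
```

The depth is 6 mm by four checks:
- The pin first touched at z ≈ 0.0396, which is about 6 below the flats.
- Travel to foot-flat was about 15.5 mm after taking off the rail's give.
- The brass pin sits nearest the 50 mm mark.
- The camera saw the groove floor at 0.040.

Now I put the gauge back.

```bash
python3 - <<'E'
from workcell import r,claw,get_image
from h import *
g=[.5285,.2753];tg=-.148;m=[.594,-.0318]
P=lambda:(np.round(r.get_position(),4),np.round(r.get_ft_force(),2),round(r.get_t(),2))
r.move_l(m+[.072],vel=.03);r.move_l(m+[.15],vel=.12)
r.move_to(g+[.14],list(ori(tg)))
r.move_l(g+[.075],vel=.1);r.hold(.2);print(P(),r.get_grip_width())
r.move_l(g+[.062],vel=.04);b=fz(r,4);print(P(),b)
z=.062
while z>.0565:
    z-=.0005;r.move_l(g+[z],vel=.03);f=fz(r,3)
    if f-b>2: break
print("touch",z,f,P())
claw.command_gripper(0.6);print(P())
r.move_l(g+[.15],vel=.15);r.hold(.1);print(P())
D=get_image("scene");save("ret",cv2.resize(D["image"][170:260,350:470],(640,480),interpolation=cv2.INTER_CUBIC))
E
```

```text
(array([0.5291, 0.2756, 0.0761]), array([ 0.09, -0.34, -1.82]), 28.06) 0.27021250809845676
(array([0.5285, 0.2753, 0.0619]), array([ 0.61, -0.17, -1.17]), 28.6) -1.7507070288651316
touch 0.059 2.007597416707187 (array([0.5285, 0.2753, 0.0595]), array([-1.76, -0.85,  3.12]), 30.4)
(array([0.5286, 0.2754, 0.059 ]), array([0.42, 0.17, 0.09]), 30.78)
(array([0.5275, 0.2749, 0.1481]), array([-0.31,  0.2 , -0.41]), 31.64)
```

View pics/ret.png

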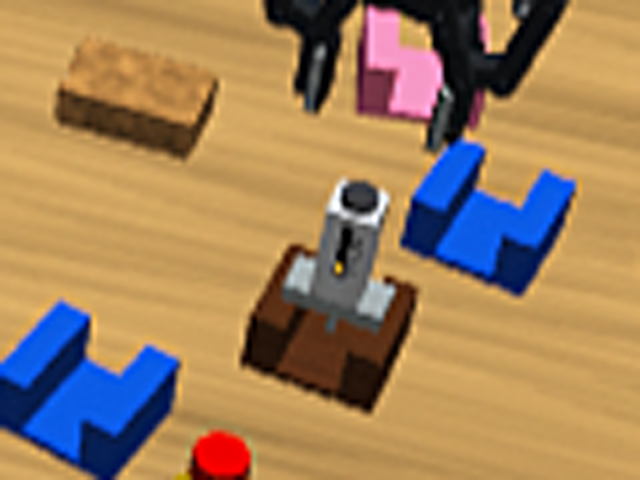

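The gauge stands upright across both uprights of the brown stand, foot at (335,300), with its pin hanging in the gap. Now the cursor.

```bash
python3 - <<'E'
from workcell import r,claw,get_image
from h import *
th=-.148;ux=np.array([np.cos(th),np.sin(th)]);c=np.array([.4375,-.2973])
P=lambda:(np.round(r.get_position(),4),np.round(r.get_ft_force(),2),round(r.get_t(),2))
L=lambda p,z:[float(p[0]),float(p[1]),z]
r.move_to(L(c,.13),list(ori(th)));r.move_l(L(c,.040),vel=.12);print(P())
claw.command_gripper(0.0,25);print(r.get_grip_width(),P())
t=c+.0373*ux
r.move_l(L(t,.040),vel=.05);r.hold(.2);print(r.get_grip_width(),P())
claw.command_gripper(0.6);r.move_l(L(t,.13),vel=.15)
v=np.array([.48,-.28])+.06*ux
r.move_to(L(v,.23),list(ori(th)));r.hold(.2)
T=pose(r);d=get_image("wrist");d["T"]=T@d["mount"];pickle.dump(d,open("b2.pkl","wb"));print(P())
save("b2",d["image"])
Q=cloud(d,d["T"]);near=np.hypot(Q[...,0]-.48,Q[...,1]+.28)<.13;im=d["image"].astype(int)
for z0,z1,red in((.06,.09,0),(.016,.0205,1),(.0205,.0255,1),(.0255,.032,1)):
    m=(Q[...,2]>z0)&(Q[...,2]<z1)&near&((im[...,0]>1.8*im[...,2])|(not red))
    k,l,st,_=cv2.connectedComponentsWithStats(m.astype(np.uint8));q=Q[l==1+st[1:,4].argmax()]
    (x,y),s,a=cv2.minAreaRect(q[:,:2].astype(np.float32));print((round(x,4),round(y,4)),np.round(s,4),a,"along",round(x*ux[0]+y*ux[1],4))
E
```

```text
(array([ 0.4381, -0.2977,  0.0408]), array([ 0.55, -0.9 ,  0.17]), 34.67)
0.1624041201335049 (array([ 0.438 , -0.2975,  0.0409]), array([-0.39,  2.17,  3.98]), 35.09)
0.15846160372910745 (array([ 0.4753, -0.3031,  0.0409]), array([2.47, 2.48, 5.38]), 36.19)
(array([ 0.5381, -0.2885,  0.2277]), array([ 0.01,  0.19, -0.86]), 38.19)
(0.4749, -0.3028) [0.0141 0.0241] 82.01104736328125 along 0.5144
(0.4809, -0.2591) [0.0322 0.0177] 81.64512634277344 along 0.5139
(0.5203, -0.2653) [0.0317 0.0176] 81.40126037597656 along 0.5537
(0.5598, -0.2708) [0.0322 0.0181] 81.72102355957031 along 0.5937
```

View pics/b2.png

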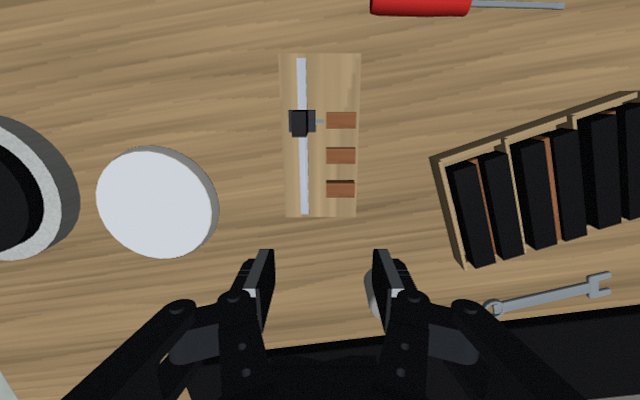

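The cursor fin at (302,122) and its pointer at (320,121) are level with the 6 mm strip at (341,120), 0.5 mm off along the board by measurement. The arm is clear, so I hand in.

```bash
python3 -c "
from workcell import r,ticket
print(r.get_t(),r.get_ft_force());ticket.close_job()"
```

```text
38.1917 [ 0.01098823  0.19251708 -0.85656247]
the job is handed in; nothing more can be done
```

The job is done and handed in at 38.2 s: the middle rail's groove is 6 mm deep, and the cursor now stands level with the 6 mm strip.

- **Measuring:** I pressed the gauge into the middle rail and held it at a measured 12.2–12.5 N for over a second. The highest push I measured on the rail was about 12.5 N. The soft rail gave about 6.7 mm under the push.
- **Depth reading:** Three checks point to 6 mm: where the pin first touched (about 6.4 mm below the flats), about 15.5 mm of travel, and the groove floor as seen by the depth camera. The brass cross-pin read about 48–49 mm where 50 was expected. Its resolution of a few mm makes it the weakest check, but it is still nearer 6 than 11.
- **Gauge:** It is back upright on the brown stand with its pin in the gap, confirmed in a picture.
- **Cursor:** The fin is within 0.5 mm of the middle of the 6 mm strip, released with the arm clear.

I took no final picture of the other objects; nothing touched them as far as I could see, and no check failed.

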